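# Sort the art table into its trays

### The arm

A 6-joint arm with a two-finger parallel gripper is mounted at the origin on a cart in front of the work surface, level with it; the furniture and walls round the work are solid. World frame = base frame: x ahead of the robot, y to its left, z up, the work surface at z = 0. Lengths are in m, angles in rad, forces in N, time in s.
With the tool pointing down it reaches from about 0.35 to 0.975 m from the base axis. Payload 17.4 kg.
Tool frame: the origin (TCP) lies at the very end of the fingers, on their centre line; the grasp point (between the pads) lies 19 mm behind it (r.tcp_to_grasp is the distance from the TCP to the grasp point, in m); z points along the fingers, y is the line along which they close (so a half turn about z gives the same grasp; the last joint's range is limited). The gripper opens to 85 mm and grips with 20 to 120 N. Pads are 22 mm wide; open, the fingers measure 114 mm over their backs; the gripper's body (76 mm by 85 mm) begins 54 mm behind the grasp point. The pads swing forward as they close: fully open they stand 13 mm farther back than shut.
Start: joints at [-1.182, 0.116, 1.442, -0, 1.584, -0.038], TCP at [0.279, -0.614, 0.209] pointing down, gripper open.
Joint ranges: [-2.83, 2.83], [-0.83, 2.19], [0.07, 2.5], [-1.14, 4.28], [0.01, 3], [-2.97, 2.97]. Speed limits (rad/s): [1.89, 1.89, 2.22, 3.14, 3.14, 3.14].

### API

Orientations are given as a unit quaternion [x, y, z, w].
In Python, from station import r, cams, sign_off, regions_of gives the robot as it stands. The module is installed in compiled form; this text tells all that it offers.
- The arm moves only by the tool play_rows, never from a script. Its argument "increments" is a list that holds one entry, the list of rows, each a list of 4 numbers: the shift along the tool's x, y, z scaled (see below), then the turn about the tool's z scaled (see below). In form: [[[tx, ty, tz, spin], ...]]. A call has 1 to 12 rows; each row shifts and turns the commanded pose from where the row before left it, along the tool's axes as they then stand; what a row does not reach is not made up. The controller multiplies each number of a shift by 2.5 cm and each number of a turn by 90 degrees. A row lasts 1/10 s, in which the tool goes at most 50 mm and 8.59 degrees, less where a joint would pass 70% of its speed; a pose out of reach is approached as far as the arm can. A call with a number of a shift or a turn outside -1 to 1 is refused whole. A call with a gripper value outside its range is refused whole. "gripper" is the gripper command: -1 is fully open, 1 is shut, values between are in proportion, set as the call begins (left out, the last holds). The fingers move at their own pace and stop on an object; the grip force is fixed at half the most. Time passes only in rows, so rows that do not move let the fingers close. It gives the time, the measured TCP pose, the force, the opening and the grip force at its end, in the units of the state.
- r.sense(): the state, without advancing time (a new reading comes with each control period).
- cams.get_image(name): name is "side" or "top"; returns the picture (480x640x3 uint8, red, green, blue); there is no depth.
- cams.calibration(name): a dict with "fx", "fy", "cx", "cy" (pixels), "cam_to_world" (4x4, takes a point from camera to world coordinates). Camera axes: x right, y up, looking along -z (the intrinsics and any distortion apply to the point x, -y, -z); pixel columns grow to the right and rows downward; lengths in m; the calibration is good to about 2 mm. A picture is of the moment at which its call begins. calibration takes no time and is no camera call.
- sign_off(): hands the job in; it is judged then, once.
Trained networks look in the newest picture that a camera, given by its name, has taken for a name from the list of things; names that differ only in an ending like _2 or _b are one class to them, and where a whole thing is asked for, a point or a joint stands for the part that bears it (a point fixed in the world has none). Each returns a list of dicts, best first, with "score" (0 to 1); they miss things now and then, are a little off and sometimes report something else, mostly with a low value. They report only what shows in the picture. A call takes as long as a camera call.
- regions_of(camera, name): "pixels" (480x640 bool, what is visible of it) and "bbox" ([centre column, centre row, width, height] in pixels, round what is visible of it).
The state is a dict: "clock": time; "joint_positions": joint angles; "qd": joint speeds; "joint_torque": joint torques, N m; "ee_pos": TCP position; "tcp_rot": TCP orientation; "ft_force": force on the tool from outside, world axes, zero at the start; "torque": the same for the moment, N m; "gripper_width": opening from 0.0 (shut) to 1.0 (fully open); "finger_force": force on a finger pad.
Only numpy, scipy, OpenCV 4.12 (cv2) and the standard library are available. Lean on these libraries where they do the work, as an engineer would, in place of code of your own. Each camera call takes 0.05 s, during which the arm holds its last target. There are 200 camera calls.

### The job

Tidy the art table: put both ink bottles (the square one and the slim dropper one) in the blue tray, both erasers (the red-sleeved block and the grey lump) in the green tray, and the pastille tin in the yellow tray. Set everything down on its base on the tray floor, the bottles standing upright and not dropped, side by side with nothing leaning or stacked, and leave the yellow pencil and the tea spoon where they lie.

Things in the scene. Friction and masses are not known exactly. Their poses are not given: they have to be found in the camera images.
- ink_bottle: dark blue-black square ink bottle with a round black cap, standing; body 57 x 57 mm up to 51 mm high, cap 39 mm across up to 69 mm; 110 to 225 g. Origin: centre of its underside; x and y square to its flat sides, z up.
- dropper_bottle: small slim round ink bottle, pale body with a black dropper cap, standing; 22 mm across, 67 mm high (body to 46 mm, the cap above is 20 mm across). Origin: centre of its underside; z up.
- eraser_box: block eraser in a red and green sleeve with a white end, lying flat; 31 (x) x 66 (y) x 20 (z) mm. Origin: centre of its underside.
- kneaded_eraser: grey irregular lump of kneaded eraser (firm, rigid); 32 (x) x 31 (y) x 16 (z) mm. Origin: centre of its underside.
- mint_tin: small oblong metal pastille tin with rounded ends, pale sides and a mauve-grey lid (the lid stays shut), lying flat; 36 (x) x 64 (y) x 17 (z) mm. Origin: centre of its underside.
- blue_tray: blue open desk tray, fixed to the table: outside 130 (x) x 160 (y) x 24 mm, walls 5 mm thick, inside 120 x 150 mm, top of its floor 5 mm above the table. Origin: centre of its underside, on the table; x across its short side, y along its long side, z up. A small blank card holder is on its -x face.
- green_tray: green open desk tray, fixed to the table: outside 130 (x) x 160 (y) x 24 mm, walls 5 mm thick, inside 120 x 150 mm, top of its floor 5 mm above the table. Origin: centre of its underside, on the table; x across its short side, y along its long side, z up. A small blank card holder is on its -x face.
- yellow_tray: yellow open desk tray, fixed to the table: outside 130 (x) x 160 (y) x 24 mm, walls 5 mm thick, inside 120 x 150 mm, top of its floor 5 mm above the table. Origin: centre of its underside, on the table; x across its short side, y along its long side, z up. A small blank card holder is on its -x face.
- pencil: plain yellow pencil lying loose on the table among the things, to be left alone; 7 x 136 x 7 mm, its length along its own y. Origin: middle of its underside.
- spoon: steel tea spoon lying loose on the table among the things, to be left alone; 27 x 137 x 10 mm, its length along its own y, its bowl (27 mm wide) at +y, the handle 12 mm wide. Origin: middle of its underside.

How it is judged:
By the outcome, as a careful person would: the job done as asked, in the order asked, and still so for the second after the job is handed in, with the robot touching nothing.
It also fails if it takes over 120 s, if anything falls off the work surface, if the arm or the gripper's body presses on something with over 40 N, if the wrist force passes 120 N, or if a joint passes its speed limit or range.

## Working session

There is one attempt and no reset: what is moved stays moved. The work goes in short steps, Python scripts to look and compute and a tool call to move; the robot and the scene stay as the last step left them, time stands still between calls to the robot, and variables do not carry over. Pictures are saved under pics/ and viewed, at most 14 in all, crops included, and the job is handed in when it is done.

Besides the shell and the picture viewer there is one more tool, called after "Call:" as name(argument=value, ...) on one line, values as JSON. play_rows: Moves the arm, as the interface text tells. Its arguments: {"type":"object","properties":{"increments":{"type":"array"},"gripper":{"type":"number"}},"required":["increments"]}

```bash
mkdir -p pics; cat > h.py <<'E'
import numpy as np, cv2
from station import r, cams, sign_off, regions_of
def ray(cam,u,v,z):
    c=cams.calibration(cam);M=np.array(c["cam_to_world"])
    d=M[:3,:3]@np.array([(u-c["cx"])/c["fx"],-(v-c["cy"])/c["fy"],-1]);o=M[:3,3]
    return o+d*(z-o[2])/d[2]
def snap(cam,fn):
    im=cams.get_image(cam);cv2.imwrite("pics/"+fn,im[:,:,::-1]);return im
def rect(cam,name,z):
    L=regions_of(cam,name)
    if not L: return None
    m=L[0]["pixels"];ys,xs=np.nonzero(m)
    P=np.array([ray(cam,a,b,z)[:2] for a,b in zip(xs,ys)])
    (c,s,a)=cv2.minAreaRect((P*1000).astype(np.float32))
    return L[0]["score"],np.round(c,1),np.round(s,1),round(a,1),L[0]["bbox"],len(xs)
E
python3 - <<'E'
from h import *
for c in("top","side"):
    snap(c,c+"0.png");k=cams.calibration(c);print(c,{a:k[a] for a in k if a!="cam_to_world"},np.round(k["cam_to_world"],3).tolist())
H=dict(ink_bottle=.06,dropper_bottle=.067,eraser_box=.02,kneaded_eraser=.012,mint_tin=.017,blue_tray=.024,green_tray=.024,yellow_tray=.024,pencil=.005,spoon=.005)
for n in H: print(n,rect("top",n,H[n]))
s=r.sense();print(s["tcp_rot"],s["ee_pos"],s["gripper_width"],r.tcp_to_grasp)
E
```

```text
top {'fx': 486.37417807478136, 'fy': 486.37417807478136, 'cx': 323.3874865792717, 'cy': 242.2758294157832} [[0.012, 0.988, -0.155, 0.339], [-1.0, 0.014, 0.007, 0.014], [0.009, 0.155, 0.988, 1.134], [0.0, 0.0, 0.0, 1.0]]
side {'fx': 478.2204303518887, 'fy': 478.2204303518887, 'cx': 301.648886569565, 'cy': 242.64114028594085} [[1.0, -0.016, 0.016, 0.531], [0.022, 0.527, -0.85, -0.927], [0.005, 0.85, 0.527, 0.614], [0.0, 0.0, 0.0, 1.0]]
ink_bottle (0.69, array([ 446.3, -178.6]), array([59.6, 60.2]), 67.2, [406.6, 269.2, 29.2, 29.2], 673)
dropper_bottle (0.51, array([ 583. , -172.6]), array([19. , 29.5]), 45.7, [404.2, 210.3, 12.5, 12.8], 98)
eraser_box (0.85, array([456.1,  -6. ]), array([61.2, 30.8]), 56.9, [329.6, 266.0, 28.5, 25.6], 334)
kneaded_eraser None
mint_tin (0.86, array([602.8, 177.1]), array([39.2, 62.3]), 40.8, [251.2, 204.3, 25.5, 24.0], 385)Traceback (most recent call last):
  File "<stdin>", line 5, in <module>
  File "h.py", line 13, in rect
    P=np.array([ray(cam,a,b,z)[:2] for a,b in zip(xs,ys)])
                ~~~^^^^^^^^^^^
  File "h.py", line 4, in ray
    c=cams.calibration(cam);M=np.array(c["cam_to_world"])
ValueError: time passes only in moves, steps and waits
```

View pics/top0.png

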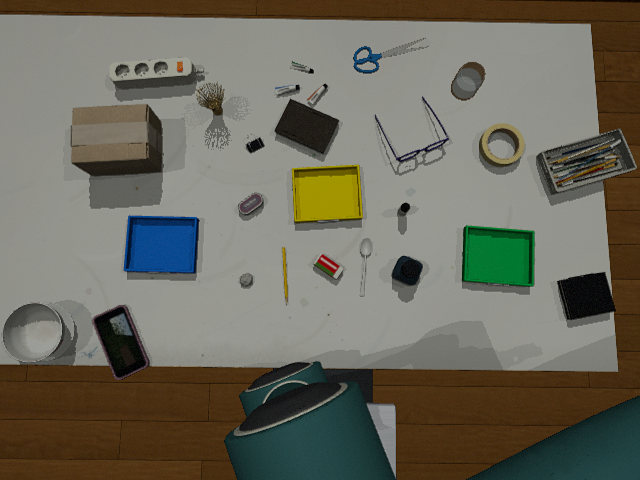

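View pics/side0.png

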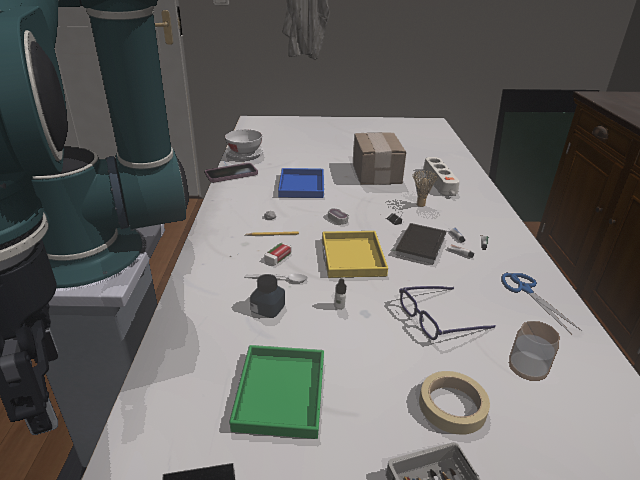

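Top view: the bottles are at (407,270) and (404,210), the block eraser at (328,266), the lump at (246,280) and the tin at (251,204). The blue, green and yellow trays are at (161,245), (498,256) and (327,193). I'll cache the calibration and finish measuring.

```bash
python3 - <<'E'
s=open('h.py').read()
i=s.index("def ray");j=s.index("def snap")
s=s[:i]+'''import pickle,os
if not os.path.exists("cal.pkl"): pickle.dump({c:cams.calibration(c) for c in("top","side")},open("cal.pkl","wb"))
CAL=pickle.load(open("cal.pkl","rb"))
def ray(cam,u,v,z):
    c=CAL[cam];M=np.array(c["cam_to_world"])
    d=M[:3,:3]@np.array([(u-c["cx"])/c["fx"],-(v-c["cy"])/c["fy"],-1]);o=M[:3,3]
    return o+d*(z-o[2])/d[2]
'''+s[j:]
open('h.py','w').write(s)
E
python3 - <<'E'
from h import *
im=snap("top","top1.png")
H=dict(ink_bottle=.06,dropper_bottle=.067,kneaded_eraser=.012,blue_tray=.024,green_tray=.024,yellow_tray=.024,pencil=.005,spoon=.005,eraser_box=.02,mint_tin=.017)
for n in H: print(n,rect("top",n,H[n]))
print("lump by pix",ray("top",246,280,.012))
t=im[180:300,225:435];cv2.imwrite("pics/crop.png",cv2.resize(t,None,fx=3.8,fy=3.8,interpolation=cv2.INTER_CUBIC)[:,:,::-1])
snap("side","side1.png")
for n in("ink_bottle","dropper_bottle","kneaded_eraser"):
    for q in regions_of("side",n)[:2]: print(n,q["score"],q["bbox"])
s=r.sense();print(s["clock"],s["tcp_rot"],s["ee_pos"],s["gripper_width"],r.tcp_to_grasp)
E
```

```text
ink_bottle (0.77, array([ 447.1, -179.5]), array([58.6, 61.6]), 66.5, [406.5, 271.0, 31.3, 30.3], 681)
dropper_bottle (0.57, array([ 583.6, -172.1]), array([20.6, 32.8]), 45.7, [403.2, 208.9, 16.3, 13.8], 120)
kneaded_eraser (0.64, array([425.3, 183.4]), array([25.4, 23. ]), 2.2, [246.9, 281.2, 7.3, 11.1], 102)
blue_tray (0.74, array([501.8, 378.4]), array([135. , 168.4]), 0.8, [161.2, 246.1, 73.4, 58.4], 4101)
green_tray (0.7, array([ 485.9, -397.4]), array([165.5, 134.5]), 86.0, [498.8, 257.1, 69.8, 61.0], 4058)
yellow_tray (0.57, array([ 6.273e+02, -5.000e-01]), array([138.8, 160.6]), 3.4, [327.1, 196.2, 72.1, 61.5], 3796)
pencil (0.5, array([434.3,  94.2]), array([104.8,   5.8]), 4.6, [286.9, 278.1, 5.0, 45.9], 85)
spoon (0.65, array([460.3, -92.8]), array([ 25.9, 133.8]), 89.8, [365.9, 266.6, 14.0, 57.4], 273)
eraser_box (0.71, array([457. ,  -5.1]), array([63.8, 30.1]), 56.9, [329.4, 264.6, 29.9, 26.1], 349)
mint_tin (0.9, array([602.1, 178. ]), array([40.2, 62.4]), 35.7, [251.6, 205.0, 27.1, 23.2], 401)
lump by pix [0.42407847 0.18338174 0.012     ]
ink_bottle 0.63 [267.0, 296.1, 33.6, 41.5]
dropper_bottle 0.52 [339.8, 294.9, 11.4, 29.6]
kneaded_eraser 0.19 [300.5, 182.9, 47.7, 29.9]
1.15 [9.77316155e-01 2.11785582e-01 1.30265536e-06 3.13914961e-06] [ 0.27941329 -0.61447138  0.2086902 ] 0.9956281476275035 0.0187
```

View pics/crop.png

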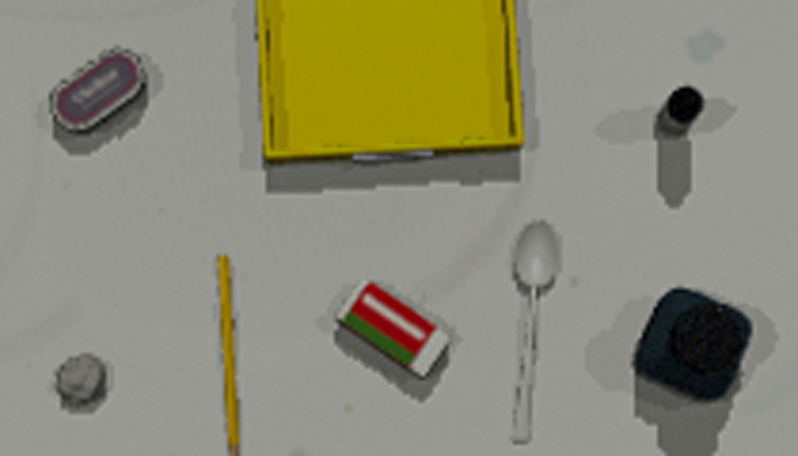

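```bash
cat >> h.py <<'E'
def need(x,y,z,yaw=None,show=True):
    """remaining move to TCP (mm) and tool-y heading (deg): spin first, then shift in units of 25 mm"""
    from scipy.spatial.transform import Rotation as R
    s=r.sense();M=R.from_quat(s["tcp_rot"]).as_matrix()
    h=np.degrees(np.arctan2(M[1,1],M[0,1]))
    if yaw is None: yaw=h
    dh=(yaw-h+90)%180-90
    a=np.radians(h+dh);ty=np.array([np.cos(a),np.sin(a)]);tx=np.array([-ty[1],ty[0]])
    d=np.array([x,y,z])-s["ee_pos"]*1000
    print("t%.1f"%s["clock"],"ee",np.round(s["ee_pos"]*1000,1),"head %.1f"%h,"w %.2f F %.1f"%(s["gripper_width"],s["finger_force"]),"spin %.3f"%(-dh/90),"shift tx %.2f ty %.2f tz %.2f"%(d[:2]@tx/25,d[:2]@ty/25,-d[2]/25),"j6 %.2f"%s["joint_positions"][5])
E
python3 - <<'E'
from h import *
p=lambda x,y:(225+(x+.5)/3.8-.5,180+(y+.5)/3.8-.5)
print("ink cap",ray("top",*p(705,336),.069),ray("side",267,283,.069))
print("drop",ray("top",*p(685,103),.067),ray("side",340.5,282,.067))
c=[(680,290),(750,322),(712,400),(637,355)]
print("ink body",np.mean([ray("top",*p(*q),.051) for q in c],0))
print("eraser",[np.round(ray("top",*p(*q),.02)*1000) for q in [(367,281),(450,332),(427,376),(338,320)]])
print("tin",[np.round(ray("top",*p(*q),.017)*1000) for q in [(57,110),(140,65)]],ray("top",*p(97,90),.017))
print("lump",ray("top",*p(81,379),.012))
need(447,-180,150,-23.2)
E
```

```text
ink cap [ 0.45075683 -0.18520142  0.069     ] [ 0.45193122 -0.19575983  0.069     ]
drop [ 0.58935133 -0.17583033  0.067     ] [ 0.59218765 -0.18568986  0.067     ]
ink body [ 0.44925403 -0.1824777   0.051     ]
eraser [array([487.,  11.,  20.]), array([456., -40.,  20.]), array([429., -26.,  20.]), array([463.,  28.,  20.])]
tin [array([591., 204.,  17.]), array([620., 153.,  17.])] [0.60406938 0.17953152 0.017     ]
lump [0.42553188 0.18355667 0.012     ]
t1.1 ee [ 279.4 -614.5  208.7] head -65.5 w 1.00 F 0.0 spin -0.471 shift tx 18.61 ty -0.68 tz 2.35 j6 -0.04
```

Call:
play_rows(increments=[[[0, 0, 0, -0.094], [0, 0, 0, -0.094], [0, 0, 0, -0.094], [0, 0, 0, -0.094], [0, 0, 0, -0.094]]], gripper=-1)

```text
clock: 1.65
ee_pos: [0.2794, -0.6145, 0.2087]
tcp_rot: [0.833, 0.553, 0.0, -0.0]
ft_force: [-0.5, -0.9, 0.1]
gripper_width: 0.998
finger_force: 0.0
```

Call:
play_rows(increments=[[[1, 0, 0, 0], [1, 0, 0, 0], [1, 0, 0, 0], [1, 0, 0, 0], [1, 0, 0, 0], [1, 0, 0, 0], [1, 0, 0, 0], [1, 0, 0, 0], [1, 0, 0, 0], [1, 0, 0, 0], [1, 0, 0, 0], [1, 0, 0, 0]]])

```text
clock: 2.85
ee_pos: [0.3981, -0.3379, 0.2088]
tcp_rot: [0.835, 0.55, 0.0, 0.0]
ft_force: [-0.3, 0.4, 0.5]
gripper_width: 0.999
finger_force: 0.0
```

Call:
play_rows(increments=[[[1, 0, 0, 0], [1, 0, 0, 0], [1, 0, 0, 0], [1, 0, 0, 0], [1, 0, 0, 0], [1, -0.25, 0, 0], [0.5, -0.25, 0.5, 0], [0, 0, 0.5, 0], [0, 0, 0.5, 0], [0, 0, 0.5, 0], [0, 0, 0, 0], [0, 0, 0, 0]]])

```text
clock: 4.05
ee_pos: [0.4503, -0.1851, 0.1585]
tcp_rot: [0.835, 0.55, -0.0, -0.0]
ft_force: [-0.1, -0.3, 0.7]
gripper_width: 1.002
finger_force: 0.0
```

```bash
python3 - <<'E'
from h import *
need(450,-184,20,-23.2)
im=np.hstack([snap("top","a.png")[180:340,310:510],snap("side","b.png")[200:360,180:380]])
cv2.imwrite("pics/c1.png",cv2.resize(im,None,fx=2,fy=2,interpolation=cv2.INTER_CUBIC)[:,:,::-1])
E
```

```text
t4.0 ee [ 450.3 -185.1  158.5] head -23.3 w 1.00 F 0.0 spin -0.001 shift tx 0.04 ty -0.03 tz 5.54 j6 -0.04
```

View pics/c1.png

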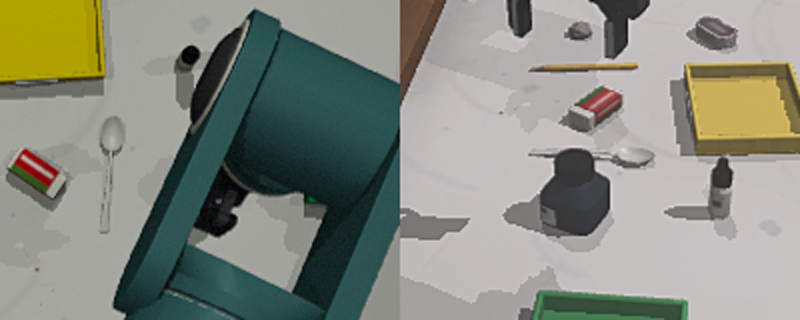

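The left half shows the arm over the bottle. In the right half (side view), the fingers at columns about 518 and 618 straddle the cap, which is at about 575. I'll descend.

Call:
play_rows(increments=[[[0, 0, 0.7, 0], [0, 0, 0.7, 0], [0, 0, 0.7, 0], [0, 0, 0.7, 0], [0, 0, 0.6, 0], [0, 0, 0.6, 0], [0, 0, 0.6, 0], [0, 0, 0.5, 0], [0, 0, 0.3, 0], [0, 0, 0, 0]]])

```text
clock: 5.15
ee_pos: [0.4501, -0.1844, 0.0227]
tcp_rot: [0.835, 0.55, -0.0, -0.001]
ft_force: [-0.6, -0.0, 0.2]
gripper_width: 1.003
finger_force: 0.0
```

Call:
play_rows(increments=[[[0, 0, 0, 0], [0, 0, 0, 0], [0, 0, 0, 0], [0, 0, 0, 0], [0, 0, 0, 0], [0, 0, 0, 0], [0, 0, 0, 0], [0, 0, 0, 0]]], gripper=1)

```text
clock: 5.95
ee_pos: [0.4509, -0.1848, 0.0246]
tcp_rot: [0.835, 0.55, 0.0, 0.001]
ft_force: [0.7, 0.7, 5.3]
gripper_width: 0.437
finger_force: 59.7
```

```bash
python3 - <<'E'
from h import *
need(450,-184,20,-23.2)
im=snap("side","b.png")[220:340,190:350]
cv2.imwrite("pics/c2.png",cv2.resize(im,None,fx=5,fy=5,interpolation=cv2.INTER_CUBIC)[:,:,::-1])
E
```

```text
t6.0 ee [ 450.9 -184.8   24.6] head -23.2 w 0.44 F 59.7 spin -0.001 shift tx 0.01 ty -0.05 tz 0.18 j6 -0.04
```

View pics/c2.png

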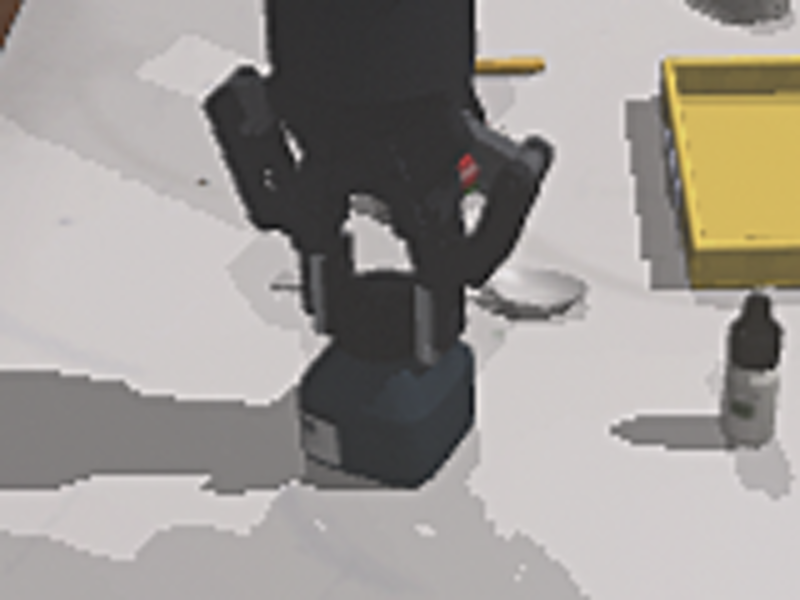

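The picture shows the fingers holding the cap, at columns about 300–465, with the bottle still upright. So the tips sit higher than I expected. The grip is firm, so I'll place relative to this height and check the tip offset from the picture.

Call:
play_rows(increments=[[[0, 0, -0.2, 0], [0, 0, -0.4, 0], [0, 0, -0.6, 0], [0, 0, -0.6, 0], [0, 0, -0.6, 0], [0, 0, -0.6, 0], [0, 0, -0.3, 0], [0, 0, 0, -0.086], [0, 0, 0, -0.086], [0, 0, 0, -0.086], [0, 0, 0, 0]]])

```text
clock: 7.1
ee_pos: [0.4504, -0.1845, 0.1063]
tcp_rot: [0.706, 0.708, -0.0, -0.0]
ft_force: [0.5, -0.7, -1.3]
gripper_width: 0.437
finger_force: 60.2
```

```bash
python3 - <<'E'
from h import *
need(502,408,108,0)
for z in(.15,.16,.17,.18,.19,.2):print(z,ray("side",239,217,z), ray("side",180+218/2,200+56/2,z))
im=snap("side","b.png")[180:330,190:390]
cv2.imwrite("pics/c3.png",cv2.resize(im,None,fx=4,fy=4,interpolation=cv2.INTER_CUBIC)[:,:,::-1])
E
```

```text
t7.1 ee [ 450.4 -184.5  106.3] head 0.1 w 0.44 F 60.2 spin 0.001 shift tx 23.70 ty 2.06 tz -0.07 j6 -0.44
0.15 [ 0.38880331 -0.08468882  0.15      ] [ 0.49135313 -0.12562202  0.15      ]
0.16 [ 0.39187416 -0.10282896  0.16      ] [ 0.492215   -0.14288044  0.16      ]
0.17 [ 0.394945  -0.1209691  0.17     ] [ 0.49307688 -0.16013886  0.17      ]
0.18 [ 0.39801584 -0.13910924  0.18      ] [ 0.49393876 -0.17739728  0.18      ]
0.19 [ 0.40108669 -0.15724938  0.19      ] [ 0.49480063 -0.1946557   0.19      ]
0.2 [ 0.40415753 -0.17538952  0.2       ] [ 0.49566251 -0.21191412  0.2       ]
```

View pics/c3.png

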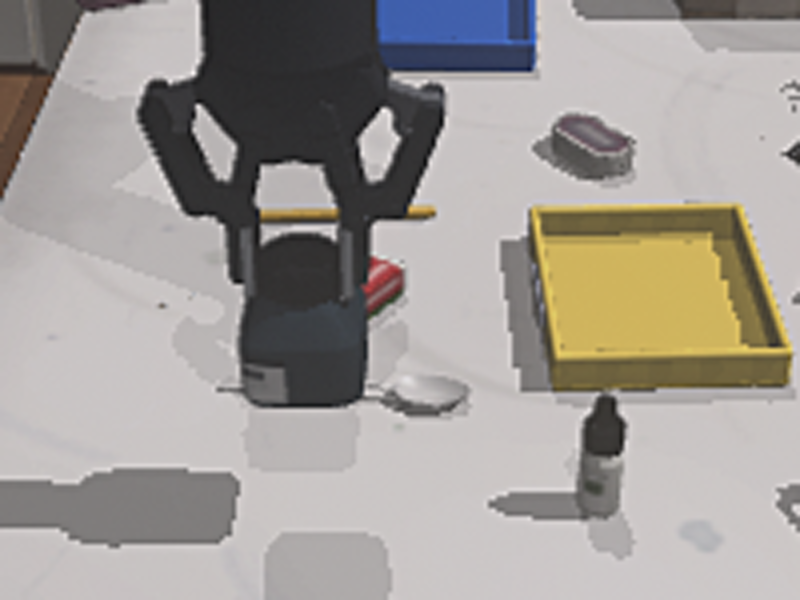

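The bottle hangs straight at crop (300,340), about 80 mm up. Now to the blue tray.

Call:
play_rows(increments=[[[0.5, 0, 0, 0], [1, 0.2, 0, 0], [1, 0.2, 0, 0], [1, 0.2, 0, 0], [1, 0.2, 0, 0], [1, 0.2, 0, 0], [1, 0.2, 0, 0], [1, 0.2, 0, 0], [1, 0.2, 0, 0], [1, 0.2, 0, 0], [1, 0.2, 0, 0], [1, 0, 0, 0]]])

```text
clock: 8.35
ee_pos: [0.5005, 0.1046, 0.1062]
tcp_rot: [0.708, 0.706, 0.0, -0.0]
ft_force: [-0.3, -0.6, -1.0]
gripper_width: 0.436
finger_force: 60.2
```

Call:
play_rows(increments=[[[1, 0, 0, 0], [1, 0, 0, 0], [1, 0, 0, 0], [1, 0, 0, 0], [1, 0, 0, 0], [1, 0, 0, 0], [1, 0, 0, 0], [1, 0, 0, 0], [1, 0, 0, 0], [1, 0, 0, 0], [1, 0, 0, 0], [0.6, 0, 0, 0]]])

```text
clock: 9.55
ee_pos: [0.4999, 0.3948, 0.1061]
tcp_rot: [0.708, 0.706, -0.0, -0.0]
ft_force: [-0.1, -0.4, -1.9]
gripper_width: 0.433
finger_force: 60.2
```

Call:
play_rows(increments=[[[0.3, 0, 0, 0], [0, 0, 0, 0], [0, 0, 0, 0]]])

```text
clock: 9.85
ee_pos: [0.5007, 0.3998, 0.1062]
tcp_rot: [0.708, 0.707, -0.0, 0.0]
ft_force: [-0.0, -1.2, -1.3]
gripper_width: 0.437
finger_force: 60.2
```

```bash
python3 - <<'E'
from h import *
need(502,408,30,0)
im=np.hstack([snap("top","a.png")[180:320,90:250],snap("side","b.png")[100:240,220:380]])
cv2.imwrite("pics/c4.png",cv2.resize(im,None,fx=2.5,fy=2.5,interpolation=cv2.INTER_CUBIC)[:,:,::-1])
E
```

```text
t9.8 ee [500.7 399.8 106.2] head -0.1 w 0.44 F 60.2 spin -0.001 shift tx 0.33 ty 0.05 tz 3.05 j6 0.64
```

View pics/c4.png

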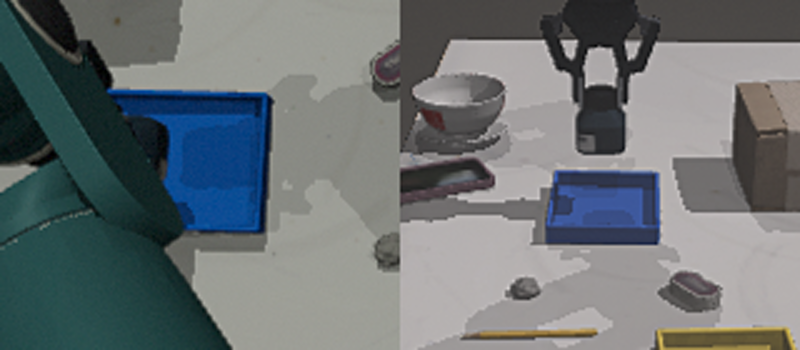

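The bottle is over the left half of the blue tray, centred on it in x. I'll lower it.

Call:
play_rows(increments=[[[0.15, 0, 0.3, 0], [0, 0, 0.5, 0], [0, 0, 0.5, 0], [0, 0, 0.5, 0], [0, 0, 0.5, 0], [0, 0, 0.4, 0], [0, 0, 0.2, 0], [0, 0, 0, 0], [0, 0, 0, 0]]])

```text
clock: 10.85
ee_pos: [0.5009, 0.4043, 0.0341]
tcp_rot: [0.707, 0.707, 0.0, 0.0]
ft_force: [-0.0, -0.0, -0.8]
gripper_width: 0.437
finger_force: 60.2
```

Call:
play_rows(increments=[[[0, 0, 0.08, 0], [0, 0, 0.04, 0], [0, 0, 0, 0], [0, 0, 0, 0]]])

```text
clock: 11.25
ee_pos: [0.5008, 0.4042, 0.0308]
tcp_rot: [0.707, 0.707, 0.0, 0.0]
ft_force: [-0.4, -0.5, -1.5]
gripper_width: 0.437
finger_force: 60.2
```

Call:
play_rows(increments=[[[0, 0, 0.04, 0], [0, 0, 0, 0], [0, 0, 0, 0]]])

```text
clock: 11.55
ee_pos: [0.5007, 0.4042, 0.0297]
tcp_rot: [0.707, 0.707, 0.0, -0.0]
ft_force: [0.9, -0.7, -0.8]
gripper_width: 0.437
finger_force: 60.3
```

Call:
play_rows(increments=[[[0, 0, 0.03, 0], [0, 0, 0, 0], [0, 0, 0, 0]]])

```text
clock: 11.85
ee_pos: [0.5008, 0.4043, 0.0296]
tcp_rot: [0.707, 0.707, 0.0, -0.0]
ft_force: [-1.2, -2.2, 5.6]
gripper_width: 0.435
finger_force: 60.9
```

Contact at the expected height. I'll release.

Call:
play_rows(increments=[[[0, 0, 0, 0], [0, 0, 0, 0], [0, 0, 0, 0], [0, 0, 0, 0], [0, 0, -0.3, 0], [0, 0, -0.6, 0], [0, 0, -0.8, 0], [0, 0, -1, 0], [0, 0, -1, 0], [0, 0, 0, 0]]], gripper=-0.5)

```text
clock: 12.85
ee_pos: [0.5021, 0.4052, 0.1271]
tcp_rot: [0.707, 0.707, 0.003, 0.0]
ft_force: [0.8, 0.1, -0.1]
gripper_width: 0.752
finger_force: 0.0
```

```bash
python3 - <<'E'
from h import *
need(590,-177,130,0)
E
```

```text
t12.8 ee [502.1 405.2 127.1] head -0.0 w 0.75 F 0.0 spin -0.000 shift tx -23.29 ty 3.52 tz -0.12 j6 0.64
```

Call:
play_rows(increments=[[[-1, 0.3, 0, 0], [-1, 0.3, 0, 0], [-1, 0.3, 0, 0], [-1, 0.3, 0, 0], [-1, 0.3, 0, 0], [-1, 0.3, 0, 0], [-1, 0.3, 0, 0], [-1, 0.3, 0, 0], [-1, 0.3, 0, 0], [-1, 0.3, 0, 0], [-1, 0.3, 0, 0], [-1, 0.2, 0, 0]]])

```text
clock: 14.05
ee_pos: [0.5884, 0.103, 0.122]
tcp_rot: [0.707, 0.707, 0.0, 0.0]
ft_force: [0.2, -0.1, 0.5]
gripper_width: 0.753
finger_force: 0.0
```

Call:
play_rows(increments=[[[-1, 0, 0, 0], [-1, 0, 0, 0], [-1, 0, 0, 0], [-1, 0, 0, 0], [-1, 0, 0, 0], [-1, 0, 0, 0], [-1, 0, 0, 0], [-1, 0, 0, 0], [-1, 0, 0, 0], [-1, 0, 0, 0], [-1, 0, 0, 0], [-0.3, 0, 0, 0]]])

```text
clock: 15.25
ee_pos: [0.5878, -0.1803, 0.1219]
tcp_rot: [0.708, 0.706, -0.0, 0.0]
ft_force: [0.3, 0.5, -0.2]
gripper_width: 0.752
finger_force: 0.0
```

Call:
play_rows(increments=[[[0, 0, 0.5, 0], [0, 0, 0.5, 0], [0, 0, 0, 0], [0, 0, 0, 0]]])

```text
clock: 15.65
ee_pos: [0.5878, -0.1775, 0.0958]
tcp_rot: [0.707, 0.707, -0.0, -0.001]
ft_force: [0.3, 0.1, -0.4]
gripper_width: 0.745
finger_force: 0.0
```

```bash
python3 - <<'E'
from h import *
need(590,-177,30,0)
im=np.hstack([snap("side","b.png")[190:340,270:430],snap("top","a.png")[170:320,90:250]])
cv2.imwrite("pics/c5.png",cv2.resize(im,None,fx=2.5,fy=2.5,interpolation=cv2.INTER_CUBIC)[:,:,::-1])
E
```

```text
t15.7 ee [ 587.8 -177.5   95.8] head 0.0 w 0.75 F 0.0 spin 0.000 shift tx 0.02 ty 0.09 tz 2.63 j6 -0.34
```

View pics/c5.png

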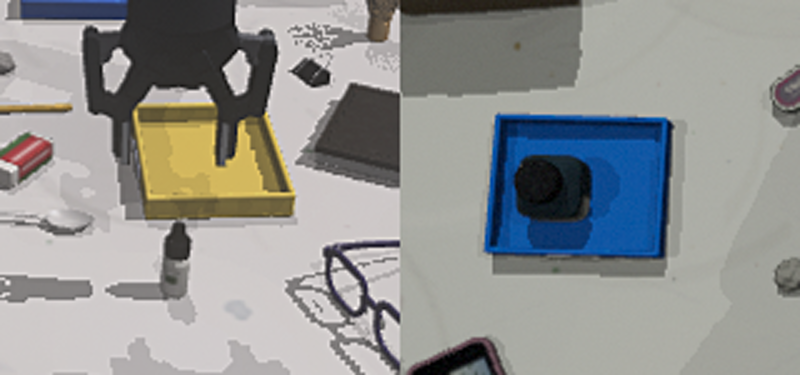

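```bash
python3 - <<'E'
from h import *
for z in(.1,.11,.12,.13,.14):print(z,ray("side",319,254,z),ray("side",360,255,z))
E
```

```text
0.1 [ 0.55054319 -0.13931642  0.1       ] [ 0.63089344 -0.14042723  0.1       ]
0.11 [ 0.55017026 -0.1546305   0.11      ] [ 0.62895801 -0.15571971  0.11      ]
0.12 [ 0.54979732 -0.16994457  0.12      ] [ 0.62702257 -0.17101218  0.12      ]
0.13 [ 0.54942438 -0.18525865  0.13      ] [ 0.62508714 -0.18630466  0.13      ]
0.14 [ 0.54905144 -0.20057273  0.14      ] [ 0.62315171 -0.20159714  0.14      ]
```

Call:
play_rows(increments=[[[0, 0.16, 0.5, 0], [0, 0, 0.5, 0], [0, 0, 0.5, 0], [0, 0, 0.5, 0], [0, 0, 0.3, 0], [0, 0, 0, 0], [0, 0, 0, 0]]], gripper=-0.3)

```text
clock: 16.45
ee_pos: [0.592, -0.1784, 0.0391]
tcp_rot: [0.707, 0.707, -0.0, -0.0]
ft_force: [0.2, 0.5, 0.2]
gripper_width: 0.648
finger_force: 0.0
```

Call:
play_rows(increments=[[[0, 0, 0.4, 0], [0, 0, 0.4, 0], [0, 0, 0.4, 0], [0, 0, 0.3, 0], [0, 0, 0, 0], [0, 0, 0, 0]]])

```text
clock: 17.05
ee_pos: [0.592, -0.1784, 0.0013]
tcp_rot: [0.707, 0.707, -0.0, -0.0]
ft_force: [-0.6, 0.5, -0.4]
gripper_width: 0.647
finger_force: 0.0
```

Call:
play_rows(increments=[[[0, 0, 0, 0], [0, 0, 0, 0], [0, 0, 0, 0], [0, 0, 0, 0], [0, 0, 0, 0], [0, 0, 0, 0], [0, 0, 0, 0], [0, 0, 0, 0]]], gripper=1)

```text
clock: 17.85
ee_pos: [0.5923, -0.1785, 0.002]
tcp_rot: [0.707, 0.707, 0.0, 0.0]
ft_force: [0.6, -0.0, 5.7]
gripper_width: 0.222
finger_force: 59.0
```

```bash
python3 - <<'E'
from h import *
need(501,338,30,0)
im=snap("side","b.png")[200:340,270:430]
cv2.imwrite("pics/c6.png",cv2.resize(im,None,fx=4,fy=4,interpolation=cv2.INTER_CUBIC)[:,:,::-1])
E
```

```text
t17.9 ee [ 592.3 -178.5    2. ] head -0.0 w 0.22 F 59.0 spin -0.000 shift tx 20.66 ty -3.65 tz -1.12 j6 -0.33
```

View pics/c6.png

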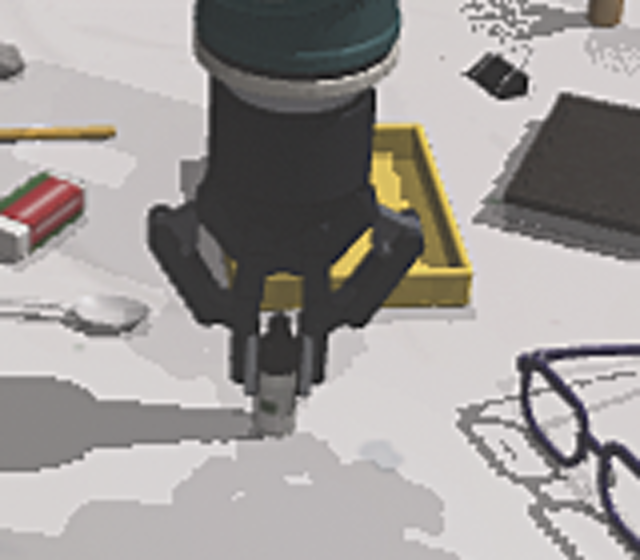

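The dropper bottle at crop (275,390) is upright, held low on the body with the tips about 24 mm above the table. Lift and carry.

Call:
play_rows(increments=[[[0, 0, -0.2, 0], [0, 0, -0.5, 0], [0, 0, -0.8, 0], [0, 0, -0.8, 0], [0, 0, -0.8, 0], [0, 0, -0.4, 0], [1, -0.3, 0, 0], [1, -0.3, 0, 0], [1, -0.3, 0, 0], [1, -0.3, 0, 0], [1, -0.3, 0, 0], [1, -0.3, 0, 0]]])

```text
clock: 19.1
ee_pos: [0.5465, -0.0274, 0.089]
tcp_rot: [0.707, 0.707, -0.0, -0.0]
ft_force: [0.6, -1.0, -0.7]
gripper_width: 0.224
finger_force: 58.6
```

Call:
play_rows(increments=[[[1, -0.3, 0, 0], [1, -0.3, 0, 0], [1, -0.3, 0, 0], [1, -0.3, 0, 0], [1, -0.3, 0, 0], [1, -0.3, 0, 0], [1, 0, 0, 0], [1, 0, 0, 0], [1, 0, 0, 0], [1, 0, 0, 0], [1, 0, 0, 0], [1, 0, 0, 0]]])

```text
clock: 20.3
ee_pos: [0.5019, 0.2727, 0.089]
tcp_rot: [0.707, 0.707, -0.0, -0.0]
ft_force: [-0.2, -0.6, -0.3]
gripper_width: 0.224
finger_force: 58.6
```

Call:
play_rows(increments=[[[0.7, 0, 0, 0], [0.7, 0, 0, 0], [0.4, 0, 0, 0], [0, 0, 0, 0], [0, 0, 0, 0]]])

```text
clock: 20.8
ee_pos: [0.5022, 0.3162, 0.0889]
tcp_rot: [0.707, 0.707, -0.0, 0.0]
ft_force: [-0.1, -0.7, 0.4]
gripper_width: 0.221
finger_force: 58.6
```

```bash
python3 - <<'E'
from h import *
need(501,335,8,0)
im=np.hstack([snap("side","b.png")[90:240,220:380],snap("top","a.png")[170:320,90:250]])
cv2.imwrite("pics/c7.png",cv2.resize(im,None,fx=2.5,fy=2.5,interpolation=cv2.INTER_CUBIC)[:,:,::-1])
E
```

```text
t20.8 ee [502.2 316.2  88.9] head -0.0 w 0.22 F 58.6 spin -0.000 shift tx 0.75 ty -0.05 tz 3.23 j6 0.52
```

View pics/c7.png

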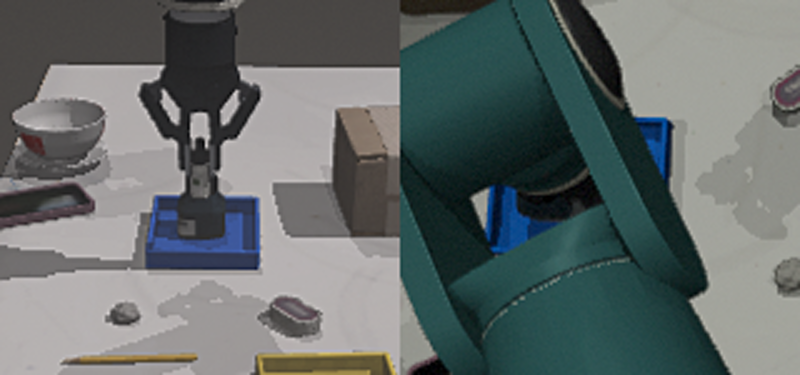

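The dropper hangs upright in front of the ink bottle in the side view. Lower it.

Call:
play_rows(increments=[[[0.4, 0, 0, 0], [0.3, 0, 0.3, 0], [0, 0, 0.6, 0], [0, 0, 0.6, 0], [0, 0, 0.6, 0], [0, 0, 0.5, 0], [0, 0, 0.3, 0], [0, 0, 0.15, 0], [0, 0, 0, 0], [0, 0, 0, 0]]])

```text
clock: 21.9
ee_pos: [0.5025, 0.3343, 0.0133]
tcp_rot: [0.707, 0.707, 0.0, 0.0]
ft_force: [0.1, -0.2, 0.7]
gripper_width: 0.222
finger_force: 58.6
```

Call:
play_rows(increments=[[[0, 0, 0.06, 0], [0, 0, 0.06, 0], [0, 0, 0, 0], [0, 0, 0, 0]]])

```text
clock: 22.3
ee_pos: [0.5022, 0.3342, 0.0098]
tcp_rot: [0.707, 0.707, 0.0, 0.0]
ft_force: [0.3, 0.2, -0.1]
gripper_width: 0.223
finger_force: 58.6
```

Call:
play_rows(increments=[[[0, 0, 0.04, 0], [0, 0, 0, 0], [0, 0, 0, 0]]])

```text
clock: 22.6
ee_pos: [0.5022, 0.3342, 0.0087]
tcp_rot: [0.707, 0.707, -0.0, -0.0]
ft_force: [0.2, 1.0, -0.5]
gripper_width: 0.22
finger_force: 58.6
```

Call:
play_rows(increments=[[[0, 0, 0.04, 0], [0, 0, 0, 0], [0, 0, 0, 0]]])

```text
clock: 22.9
ee_pos: [0.5022, 0.3341, 0.0077]
tcp_rot: [0.707, 0.707, -0.0, -0.0]
ft_force: [0.0, -0.1, -0.5]
gripper_width: 0.218
finger_force: 58.6
```

Call:
play_rows(increments=[[[0, 0, 0.03, 0], [0, 0, 0, 0], [0, 0, 0, 0]]])

```text
clock: 23.2
ee_pos: [0.5023, 0.3342, 0.0071]
tcp_rot: [0.707, 0.707, 0.0, 0.0]
ft_force: [-0.7, 0.5, 0.8]
gripper_width: 0.22
finger_force: 58.8
```

Touching down at the expected height. I'll go a hair lower, release and rise.

Call:
play_rows(increments=[[[0, 0, 0.02, 0], [0, 0, 0, 0], [0, 0, 0, 0]]])

```text
clock: 23.5
ee_pos: [0.5024, 0.3343, 0.007]
tcp_rot: [0.707, 0.707, 0.0, 0.0]
ft_force: [-2.8, -1.9, 6.0]
gripper_width: 0.219
finger_force: 59.3
```

Call:
play_rows(increments=[[[0, 0, 0, 0], [0, 0, 0, 0], [0, 0, 0, 0], [0, 0, -0.2, 0], [0, 0, -0.5, 0], [0, 0, -0.8, 0], [0, 0, -0.8, 0], [0, 0, -0.8, 0], [0, 0, -0.8, 0], [0, 0, 0, 0]]], gripper=0.1)

```text
clock: 24.5
ee_pos: [0.5034, 0.3349, 0.1081]
tcp_rot: [0.707, 0.707, 0.002, 0.001]
ft_force: [0.3, 0.3, -0.2]
gripper_width: 0.449
finger_force: 0.0
```

```bash
python3 - <<'E'
from h import *
# eraser: long axis
need(458,-6,100,31.5)
E
```

```text
t24.5 ee [503.4 334.9 108.1] head -0.0 w 0.45 F 0.0 spin -0.350 shift tx -10.68 ty -8.67 tz 0.32 j6 0.55
```

Call:
play_rows(increments=[[[0, 0, 0, 0.09], [0, 0, 0, 0.09], [0, 0, 0, 0.09], [0, 0, 0, 0.09], [-1, 0.5, 0, 0], [-1, 0.5, 0, 0], [-1, 0.5, 0, 0], [-1, 0.5, 0, 0], [-1, 0.5, 0, 0], [-1, 0.5, 0, 0], [-1, 0.5, 0, 0], [-1, 0.5, 0, 0]]], gripper=-0.4)

```text
clock: 25.7
ee_pos: [0.4789, 0.1106, 0.1037]
tcp_rot: [0.876, 0.482, -0.0, -0.0]
ft_force: [-0.2, 0.2, 0.2]
gripper_width: 0.702
finger_force: 0.0
```

Call:
play_rows(increments=[[[-1, 0.5, 0, 0], [-1, 0.5, 0, 0], [-1, 0.5, 0, 0], [-1, 0.3, 0, 0], [-0.4, 0, 0.2, 0], [0, 0, 0.4, 0], [0, 0, 0.4, 0], [0, 0, 0.4, 0], [0, 0, 0.4, 0], [0, 0, 0, 0], [0, 0, 0, 0]]])

```text
clock: 26.8
ee_pos: [0.4584, -0.0049, 0.0587]
tcp_rot: [0.876, 0.482, -0.0, -0.0]
ft_force: [0.7, -0.6, 1.1]
gripper_width: 0.699
finger_force: 0.0
```

```bash
python3 - <<'E'
from h import *
need(458,-6,-10,-32.5)
im=np.hstack([snap("side","b.png")[190:300,210:370],snap("top","a.png")[190:300,90:250]])
cv2.imwrite("pics/c8.png",cv2.resize(im,None,fx=2.5,fy=2.5,interpolation=cv2.INTER_CUBIC)[:,:,::-1])
E
```

```text
t26.8 ee [458.4  -4.9  58.7] head -32.4 w 0.70 F 0.0 spin 0.001 shift tx -0.04 ty 0.01 tz 2.75 j6 0.50
```

View pics/c8.png

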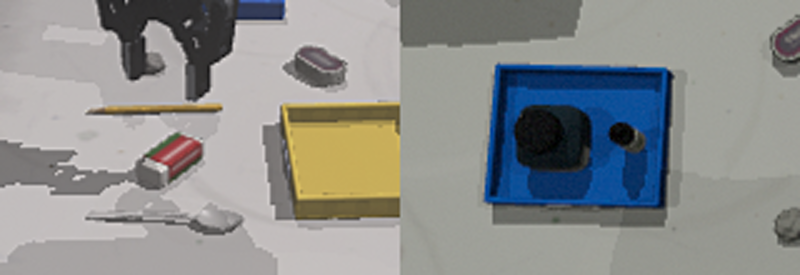

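Both bottles stand upright in blue, at (550,130) and (628,133) in the crop. The fingers straddle the eraser's column (168). Descend carefully.

Call:
play_rows(increments=[[[0, 0, 0.5, 0], [0, 0, 0.5, 0], [0, 0, 0.5, 0], [0, 0, 0.5, 0], [0, 0, 0.3, 0], [0, 0, 0.2, 0], [0, 0, 0, 0], [0, 0, 0, 0]]])

```text
clock: 27.7
ee_pos: [0.4586, -0.0053, -0.0032]
tcp_rot: [0.876, 0.482, 0.0, 0.0]
ft_force: [0.8, 0.4, 0.3]
gripper_width: 0.701
finger_force: 0.0
```

Call:
play_rows(increments=[[[0, 0, 0.15, 0], [0, 0, 0.15, 0], [0, 0, 0.1, 0], [0, 0, 0, 0]]])

```text
clock: 28.1
ee_pos: [0.4581, -0.0053, -0.014]
tcp_rot: [0.876, 0.482, -0.0, -0.0]
ft_force: [0.2, 0.2, 0.4]
gripper_width: 0.699
finger_force: 0.0
```

Call:
play_rows(increments=[[[0, 0, 0, 0], [0, 0, 0, 0], [0, 0, 0, 0], [0, 0, 0, 0], [0, 0, 0, 0], [0, 0, 0, 0], [0, 0, 0, 0]]], gripper=1)

```text
clock: 28.8
ee_pos: [0.4587, -0.0053, -0.0131]
tcp_rot: [0.876, 0.482, 0.0, 0.0]
ft_force: [-1.2, -0.3, 5.5]
gripper_width: 0.328
finger_force: 59.7
```

Call:
play_rows(increments=[[[0, 0, -0.3, 0], [0, 0, -0.7, 0], [0, 0, -0.8, 0], [0, 0, -0.8, 0], [0, 0, -0.4, -0.079], [0, 0, 0, -0.079], [0, 0, 0, -0.079], [0, 0, 0, -0.079], [-1, 0.2, 0, 0], [-1, 0.2, 0, 0], [-1, 0.2, 0, 0], [-1, 0.2, 0, 0]]])

```text
clock: 30.0
ee_pos: [0.4714, -0.1074, 0.0619]
tcp_rot: [0.731, 0.682, 0.0, 0.0]
ft_force: [0.0, -0.1, -0.2]
gripper_width: 0.326
finger_force: 59.2
```

Call:
play_rows(increments=[[[-1, 0.2, 0, 0], [-1, 0.2, 0, 0], [-1, 0.2, 0, 0], [-1, 0.2, 0, 0], [-1, 0.2, 0, 0], [-1, 0.2, 0, 0], [-1, 0.2, 0, 0], [-1, 0, 0, 0], [-1, 0, 0, 0], [-1, 0, 0, 0], [-1, 0, 0, 0], [-1, 0, 0, 0]]])

```text
clock: 31.2
ee_pos: [0.4852, -0.4091, 0.0618]
tcp_rot: [0.731, 0.682, 0.0, -0.0]
ft_force: [0.2, -0.3, -0.9]
gripper_width: 0.326
finger_force: 59.2
```

Call:
play_rows(increments=[[[-0.5, 0, 0, 0], [-0.2, 0, 0, 0], [0, 0, 0, 0], [0, 0, 0, 0]]])

```text
clock: 31.6
ee_pos: [0.4844, -0.4248, 0.0615]
tcp_rot: [0.731, 0.682, 0.0, -0.0]
ft_force: [-0.4, 0.5, -0.4]
gripper_width: 0.332
finger_force: 59.2
```

```bash
python3 - <<'E'
from h import *
need(484,-427,-8,-4)
im=np.hstack([snap("side","b.png")[280:450,180:360],snap("top","a.png")[190:360,400:580]])
cv2.imwrite("pics/c9.png",cv2.resize(im,None,fx=2.2,fy=2.2,interpolation=cv2.INTER_CUBIC)[:,:,::-1])
E
```

```text
t31.6 ee [ 484.4 -424.8   61.5] head -4.0 w 0.33 F 59.2 spin 0.000 shift tx -0.09 ty -0.01 tz 2.78 j6 -0.69
```

View pics/c9.png

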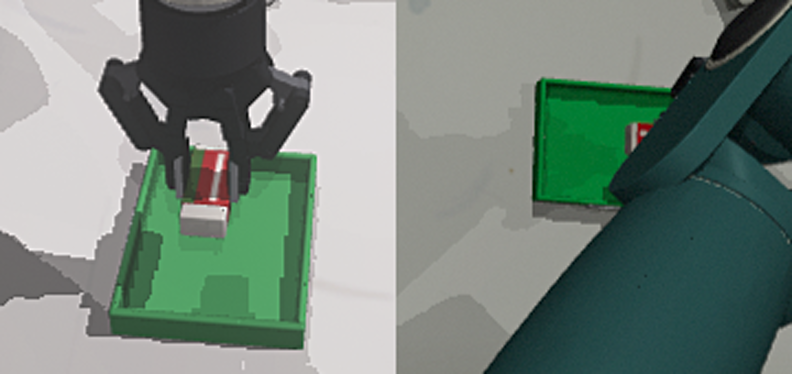

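The eraser hangs over the green tray, slightly toward −x. I'll nudge it +6 mm and lower.

Call:
play_rows(increments=[[[0, 0.2, 0.3, 0], [0, 0, 0.6, 0], [0, 0, 0.6, 0], [0, 0, 0.5, 0], [0, 0, 0.4, 0], [0, 0, 0.2, 0], [0, 0, 0, 0], [0, 0, 0, 0]]])

```text
clock: 32.5
ee_pos: [0.4893, -0.4261, -0.0032]
tcp_rot: [0.731, 0.682, 0.0, 0.0]
ft_force: [0.2, -0.1, -0.1]
gripper_width: 0.332
finger_force: 59.2
```

Call:
play_rows(increments=[[[0, 0, 0.08, 0], [0, 0, 0.04, 0], [0, 0, 0, 0], [0, 0, 0, 0]]])

```text
clock: 32.9
ee_pos: [0.4893, -0.426, -0.0064]
tcp_rot: [0.731, 0.682, -0.0, 0.0]
ft_force: [0.1, -1.1, 0.0]
gripper_width: 0.333
finger_force: 59.2
```

Call:
play_rows(increments=[[[0, 0, 0.04, 0], [0, 0, 0, 0], [0, 0, 0, 0]]])

```text
clock: 33.2
ee_pos: [0.4892, -0.4259, -0.0076]
tcp_rot: [0.731, 0.682, 0.0, -0.0]
ft_force: [0.1, -0.3, -0.6]
gripper_width: 0.33
finger_force: 59.2
```

Call:
play_rows(increments=[[[0, 0, 0.03, 0], [0, 0, 0, 0], [0, 0, 0, 0]]])

```text
clock: 33.5
ee_pos: [0.4893, -0.426, -0.008]
tcp_rot: [0.731, 0.682, 0.0, 0.0]
ft_force: [-0.7, 1.5, 4.3]
gripper_width: 0.33
finger_force: 59.6
```

Call:
play_rows(increments=[[[0, 0, 0, 0], [0, 0, 0, 0], [0, 0, 0, 0], [0, 0, -0.2, 0], [0, 0, -0.5, 0], [0, 0, -0.8, 0], [0, 0, -0.8, 0], [0, 0, -0.8, 0], [0, 0, -0.8, 0], [0, 0, 0, 0]]], gripper=-0.05)

```text
clock: 34.5
ee_pos: [0.4903, -0.4269, 0.0935]
tcp_rot: [0.731, 0.682, 0.0, 0.003]
ft_force: [-0.4, -0.4, -0.2]
gripper_width: 0.522
finger_force: 0.0
```

```bash
python3 - <<'E'
from h import *
need(425,183.5,60,0)
E
```

```text
t34.5 ee [ 490.3 -426.9   93.5] head -4.0 w 0.52 F 0.0 spin -0.044 shift tx 24.42 ty -2.61 tz 1.34 j6 -0.69
```

Call:
play_rows(increments=[[[1, -0.2, 0, 0], [1, -0.2, 0, 0], [1, -0.2, 0, 0], [1, -0.2, 0, 0], [1, -0.2, 0, 0], [1, -0.2, 0, 0], [1, -0.2, 0, 0], [1, -0.2, 0, 0], [1, -0.2, 0, 0], [1, -0.2, 0, 0], [1, -0.2, 0, 0], [1, -0.2, 0, 0]]], gripper=-0.3)

```text
clock: 35.7
ee_pos: [0.4498, -0.1215, 0.089]
tcp_rot: [0.731, 0.682, -0.0, -0.0]
ft_force: [0.0, 0.0, -0.9]
gripper_width: 0.649
finger_force: 0.0
```

Call:
play_rows(increments=[[[1, -0.2, 0, 0], [1, -0.2, 0, 0], [1, -0.2, 0, 0], [1, -0.2, 0, 0], [1, -0.2, 0, 0], [1, -0.2, 0, 0], [1, -0.2, 0, 0], [1, -0.2, 0, 0], [1, -0.2, 0, 0], [1, -0.1, 0, 0], [1, 0, 0, 0], [1, 0, 0, 0]]])

```text
clock: 36.9
ee_pos: [0.4234, 0.1812, 0.0891]
tcp_rot: [0.731, 0.682, 0.0, 0.0]
ft_force: [0.7, 0.1, -0.2]
gripper_width: 0.648
finger_force: 0.0
```

Call:
play_rows(increments=[[[0.2, 0, 0.3, 0], [0, 0, 0.5, 0], [0, 0, 0.5, 0], [0, 0, 0.3, 0], [0, 0, 0, 0], [0, 0, 0, 0]]])

```text
clock: 37.5
ee_pos: [0.4241, 0.1846, 0.0492]
tcp_rot: [0.732, 0.682, -0.0, -0.0]
ft_force: [0.5, 0.4, -0.7]
gripper_width: 0.652
finger_force: 0.0
```

```bash
python3 - <<'E'
from h import *
need(425,183.5,-15,-4)
im=np.hstack([snap("side","b.png")[140:310,190:370],snap("top","a.png")[190:360,400:580]])
cv2.imwrite("pics/d1.png",cv2.resize(im,None,fx=2.2,fy=2.2,interpolation=cv2.INTER_CUBIC)[:,:,::-1])
E
```

```text
t37.5 ee [424.1 184.6  49.2] head -4.0 w 0.65 F 0.0 spin -0.000 shift tx -0.04 ty 0.04 tz 2.57 j6 0.43
```

View pics/d1.png

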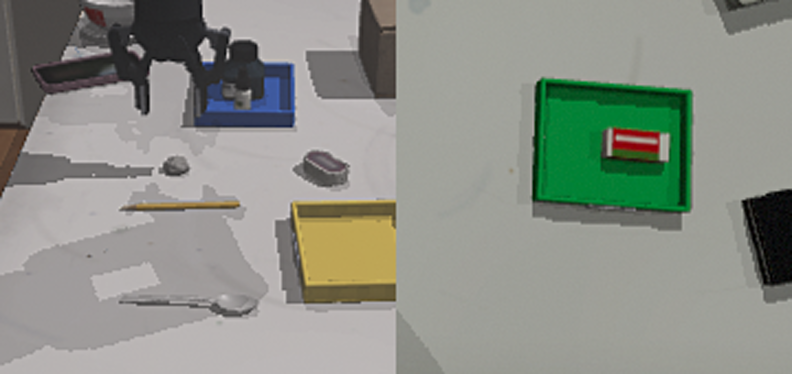

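The eraser lies flat in the green tray, at crop (637,145). The gripper (143–205) is centred on the lump at (176,165). Descend and grip.

Call:
play_rows(increments=[[[0, 0, 0.5, 0], [0, 0, 0.5, 0], [0, 0, 0.5, 0], [0, 0, 0.5, 0], [0, 0, 0.3, 0], [0, 0, 0.2, 0], [0, 0, 0.16, 0], [0, 0, 0, 0], [0, 0, 0, 0]]])

```text
clock: 38.5
ee_pos: [0.4242, 0.1852, -0.017]
tcp_rot: [0.731, 0.682, 0.0, 0.0]
ft_force: [0.1, -0.6, -0.2]
gripper_width: 0.647
finger_force: 0.0
```

Call:
play_rows(increments=[[[0, 0, 0, 0], [0, 0, 0, 0], [0, 0, 0, 0], [0, 0, 0, 0], [0, 0, 0, 0], [0, 0, 0, 0], [0, 0, 0, 0]]], gripper=1)

```text
clock: 39.2
ee_pos: [0.4245, 0.1852, -0.0164]
tcp_rot: [0.731, 0.682, 0.0, 0.0]
ft_force: [-2.8, -1.3, 9.2]
gripper_width: 0.299
finger_force: 58.5
```

Call:
play_rows(increments=[[[0, 0, -0.3, 0], [0, 0, -0.7, 0], [0, 0, -0.8, 0], [0, 0, -0.8, 0], [0, 0, -0.4, 0], [-0.5, 0.2, 0, 0], [-1, 0.2, 0, 0], [-1, 0.2, 0, 0], [-1, 0.2, 0, 0], [-1, 0.2, 0, 0], [-1, 0.2, 0, 0], [-1, 0.2, 0, 0]]])

```text
clock: 40.4
ee_pos: [0.4472, 0.0188, 0.0567]
tcp_rot: [0.731, 0.682, -0.0, -0.0]
ft_force: [0.5, 0.3, -0.0]
gripper_width: 0.299
finger_force: 59.0
```

Call:
play_rows(increments=[[[-1, 0.2, 0, 0], [-1, 0.2, 0, 0], [-1, 0.2, 0, 0], [-1, 0.2, 0, 0], [-1, 0.2, 0, 0], [-1, 0.2, 0, 0], [-1, 0.2, 0, 0], [-1, 0.2, 0, 0], [-1, 0.2, 0, 0], [-1, 0.2, 0, 0], [-1, 0.2, 0, 0], [-1, 0.2, 0, 0]]])

```text
clock: 41.6
ee_pos: [0.4857, -0.2845, 0.0564]
tcp_rot: [0.731, 0.682, -0.0, -0.001]
ft_force: [0.8, -0.7, -0.8]
gripper_width: 0.296
finger_force: 59.0
```

Call:
play_rows(increments=[[[-1, 0.2, 0, 0], [-1, 0.1, 0, 0], [-0.7, 0.1, 0, 0], [-0.4, 0, 0, 0], [0, 0, 0, 0], [0, 0, 0, 0]]])

```text
clock: 42.2
ee_pos: [0.491, -0.3604, 0.0574]
tcp_rot: [0.731, 0.682, 0.0, -0.0]
ft_force: [-0.5, 1.2, -0.6]
gripper_width: 0.301
finger_force: 59.0
```

```bash
python3 - <<'E'
from h import *
need(491,-358,-11.5,-4)
snap("side","e.png")
for n in("kneaded_eraser","eraser_box","green_tray"):
    for q in regions_of("side",n)[:1]: print(n,q["score"],q["bbox"])
E
```

```text
t42.2 ee [ 491.  -360.4   57.4] head -4.0 w 0.30 F 59.0 spin 0.000 shift tx 0.10 ty -0.01 tz 2.76 j6 -0.61
kneaded_eraser 0.78 [281.5, 339.9, 19.8, 18.1]
eraser_box 0.65 [278.5, 400.1, 24.7, 41.1]
green_tray 0.84 [278.3, 391.2, 92.6, 91.1]
```

Call:
play_rows(increments=[[[0.1, 0, 0.4, 0], [0, 0, 0.6, 0], [0, 0, 0.6, 0], [0, 0, 0.5, 0], [0, 0, 0.3, 0], [0, 0, 0.2, 0], [0, 0, 0.06, 0], [0, 0, 0, 0], [0, 0, 0, 0]]])

```text
clock: 43.3
ee_pos: [0.4917, -0.3586, -0.0082]
tcp_rot: [0.731, 0.682, 0.0, 0.0]
ft_force: [-0.0, 0.1, -1.1]
gripper_width: 0.301
finger_force: 59.0
```

Call:
play_rows(increments=[[[0, 0, 0.04, 0], [0, 0, 0.02, 0], [0, 0, 0, 0], [0, 0, 0, 0]]])

```text
clock: 43.7
ee_pos: [0.4914, -0.3584, -0.0102]
tcp_rot: [0.731, 0.682, 0.0, 0.0]
ft_force: [-0.2, 0.4, 0.1]
gripper_width: 0.302
finger_force: 59.0
```

Call:
play_rows(increments=[[[0, 0, 0.03, 0], [0, 0, 0, 0], [0, 0, 0, 0]]])

```text
clock: 44.0
ee_pos: [0.4914, -0.3584, -0.0111]
tcp_rot: [0.731, 0.682, 0.0, -0.0]
ft_force: [0.1, -0.8, -0.0]
gripper_width: 0.304
finger_force: 59.0
```

Call:
play_rows(increments=[[[0, 0, 0.03, 0], [0, 0, 0, 0], [0, 0, 0, 0]]])

```text
clock: 44.3
ee_pos: [0.4915, -0.3585, -0.0113]
tcp_rot: [0.731, 0.682, -0.0, 0.0]
ft_force: [-2.3, 1.4, 6.8]
gripper_width: 0.3
finger_force: 60.6
```

Call:
play_rows(increments=[[[0, 0, 0, 0], [0, 0, 0, 0], [0, 0, 0, 0], [0, 0, -0.2, 0], [0, 0, -0.5, 0], [0, 0, -0.8, 0], [0, 0, -0.8, 0], [0, 0, -0.8, 0], [0, 0, -0.8, 0], [0, 0, 0, 0]]], gripper=-0.05)

```text
clock: 45.3
ee_pos: [0.4926, -0.3593, 0.0899]
tcp_rot: [0.731, 0.682, 0.0, 0.003]
ft_force: [-0.1, -1.4, -0.5]
gripper_width: 0.522
finger_force: 0.0
```

```bash
python3 - <<'E'
from h import *
need(604,179,60,30)
E
```

```text
t45.3 ee [ 492.6 -359.3   89.9] head -4.0 w 0.52 F 0.0 spin -0.378 shift tx 16.42 ty 14.63 tz 1.20 j6 -0.60
```

```bash
python3 - <<'E'
from h import *
snap("top","f.png")
for k in range(2):
    q=regions_of("top","mint_tin")[0];ys,xs=np.nonzero(q["pixels"])
    P=np.array([ray("top",a,b,.014)[:2]*1000 for a,b in zip(xs,ys)])
    w,v=np.linalg.eigh(np.cov(P.T));print(q["score"],P.mean(0),np.degrees(np.arctan2(v[1,1],v[0,1]))%180,4*np.sqrt(w))
im=cv2.imread("pics/top0.png")[190:220,235:268].astype(int)
g=(im[:,:,2]-im[:,:,1])  # mauve lid: red over green
ys,xs=np.nonzero(g>8);P=np.array([ray("top",a+235,b+190,.017)[:2]*1000 for a,b in zip(xs,ys)])
w,v=np.linalg.eigh(np.cov(P.T));print(len(xs),P.mean(0),np.degrees(np.arctan2(v[1,1],v[0,1]))%180,4*np.sqrt(w))
for n,z in(("yellow_tray",.024),):print(rect("top",n,z))
E
```

```text
0.75 [603.09362827 178.6257825 ] 131.40188829206937 [44.15235933 68.66495245]
0.75 [603.09362827 178.6257825 ] 131.40188829206937 [44.15235933 68.66495245]
117 [604.2193697  179.30906342] 130.07347568206347 [37.47412389 69.73611944]
(0.74, array([457.1, -90.2]), array([ 25.6, 134.1]), 88.8, [364.9, 266.1, 14.1, 57.2], 288)
```

Call:
play_rows(increments=[[[0, 0, 0, -0.08], [0, 0, 0, -0.08], [0, 0, 0, -0.08], [0, 0, 0, -0.08], [0, 0, 0, -0.08], [0, 0, 0, -0.08], [0.8, 1, 0, 0], [0.8, 1, 0, 0], [0.8, 1, 0, 0], [0.8, 1, 0, 0], [0.8, 1, 0, 0], [0.8, 1, 0, 0]]], gripper=-0.5)

```text
clock: 46.7
ee_pos: [0.5314, -0.1692, 0.0848]
tcp_rot: [0.429, 0.903, -0.0, -0.001]
ft_force: [0.5, 0.1, -0.4]
gripper_width: 0.751
finger_force: 0.0
```

Call:
play_rows(increments=[[[0.8, 1, 0, 0], [0.8, 1, 0, 0], [0.8, 1, 0, 0], [0.8, 1, 0, 0], [0.8, 1, 0, 0], [0.8, 1, 0, 0], [0.8, 1, 0, 0], [0.8, 1, 0, 0], [0.8, 1, 0, 0], [0.8, 1, 0, 0], [0.8, 0.8, 0, 0], [0, 0, 0, 0]]])

```text
clock: 47.9
ee_pos: [0.6014, 0.1733, 0.0844]
tcp_rot: [0.428, 0.904, -0.0, -0.001]
ft_force: [-0.6, -0.7, 0.0]
gripper_width: 0.753
finger_force: 0.0
```

```bash
python3 - <<'E'
from h import *
need(604,179,-15,39)
E
```

```text
t47.9 ee [601.4 173.3  84.4] head 39.4 w 0.75 F 0.0 spin 0.004 shift tx 0.11 ty 0.22 tz 3.98 j6 -0.45
```

Call:
play_rows(increments=[[[0.1, 0.1, 0.5, 0], [0, 0, 0.5, 0], [0, 0, 0.5, 0], [0, 0, 0.5, 0], [0, 0, 0.3, 0], [0, 0, 0, 0], [0, 0, 0, 0]]])

```text
clock: 48.6
ee_pos: [0.6024, 0.174, 0.0284]
tcp_rot: [0.429, 0.903, 0.0, 0.0]
ft_force: [0.7, 0.1, 0.2]
gripper_width: 0.749
finger_force: 0.0
```

```bash
python3 - <<'E'
from h import *
need(604,179,-17,39)
E
```

```text
t48.6 ee [602.4 174.   28.4] head 39.2 w 0.75 F 0.0 spin 0.002 shift tx 0.12 ty 0.18 tz 1.82 j6 -0.44
```

Call:
play_rows(increments=[[[0.1, 0.18, 0, 0], [0, 0, 0.4, 0], [0, 0, 0.5, 0], [0, 0, 0.4, 0], [0, 0, 0.3, 0], [0, 0, 0.2, 0], [0, 0, 0, 0], [0, 0, 0, 0]]])

```text
clock: 49.4
ee_pos: [0.6042, 0.1789, -0.0166]
tcp_rot: [0.429, 0.903, 0.0, 0.0]
ft_force: [0.4, -0.4, -0.2]
gripper_width: 0.748
finger_force: 0.0
```

Call:
play_rows(increments=[[[0, 0, 0, 0], [0, 0, 0, 0], [0, 0, 0, 0], [0, 0, 0, 0], [0, 0, 0, 0], [0, 0, 0, 0], [0, 0, 0, 0]]], gripper=1)

```text
clock: 50.1
ee_pos: [0.6046, 0.179, -0.0159]
tcp_rot: [0.429, 0.903, 0.0, 0.0]
ft_force: [-0.7, 0.5, 5.3]
gripper_width: 0.366
finger_force: 60.1
```

```bash
python3 - <<'E'
from h import *
need(627,0,60,3.4)
E
```

```text
t50.1 ee [604.6 179.  -15.9] head 39.2 w 0.37 F 60.1 spin 0.398 shift tx -7.20 ty 0.47 tz -3.04 j6 -0.44
```

Call:
play_rows(increments=[[[0, 0, -0.3, 0], [0, 0, -0.7, 0], [0, 0, -0.8, 0], [0, 0, -0.8, 0], [0, 0, -0.4, 0.08], [0, 0, 0, 0.08], [0, 0, 0, 0.08], [0, 0, 0, 0.08], [0, 0, 0, 0.08], [-0.8, 0.2, 0, 0], [-1, 0.2, 0, 0], [-1, 0.1, 0, 0]]])

```text
clock: 51.3
ee_pos: [0.621, 0.1091, 0.0598]
tcp_rot: [0.687, 0.727, 0.0, 0.0]
ft_force: [0.8, -0.8, -0.5]
gripper_width: 0.362
finger_force: 59.5
```

Call:
play_rows(increments=[[[-1, 0, 0, 0], [-1, 0, 0, 0], [-1, 0, 0, 0], [-1, 0, 0, 0], [-0.4, 0, 0, 0], [0, 0, 0, 0], [0, 0, 0, 0]]])

```text
clock: 52.0
ee_pos: [0.6268, 0.0004, 0.0588]
tcp_rot: [0.687, 0.727, 0.0, 0.0]
ft_force: [-0.1, 1.2, -1.0]
gripper_width: 0.36
finger_force: 59.5
```

```bash
python3 - <<'E'
from h import *
need(627,0,-11,3.4)
snap("side","e.png")
for n in("mint_tin","yellow_tray"):
    for q in regions_of("side",n)[:1]: print(n,q["score"],q["bbox"])
E
```

```text
t52.0 ee [6.268e+02 4.000e-01 5.880e+01] head 3.2 w 0.36 F 59.5 spin -0.002 shift tx -0.02 ty 0.01 tz 2.79 j6 -0.10
mint_tin 0.86 [351.2, 227.8, 16.0, 18.1]
yellow_tray 0.71 [356.2, 255.2, 67.6, 52.6]
```

Call:
play_rows(increments=[[[0, 0, 0.4, 0], [0, 0, 0.6, 0], [0, 0, 0.6, 0], [0, 0, 0.5, 0], [0, 0, 0.3, 0], [0, 0, 0.2, 0], [0, 0, 0.06, 0], [0, 0, 0, 0], [0, 0, 0, 0]]])

```text
clock: 53.05
ee_pos: [0.627, -0.0002, -0.0077]
tcp_rot: [0.687, 0.727, 0.0, 0.0]
ft_force: [-0.4, -0.4, -0.6]
gripper_width: 0.365
finger_force: 59.5
```

Call:
play_rows(increments=[[[0, 0, 0.05, 0], [0, 0, 0.03, 0], [0, 0, 0, 0], [0, 0, 0, 0]]])

```text
clock: 53.45
ee_pos: [0.6267, -0.0002, -0.0102]
tcp_rot: [0.687, 0.727, 0.0, 0.0]
ft_force: [-1.1, -0.1, -0.9]
gripper_width: 0.364
finger_force: 59.5
```

Call:
play_rows(increments=[[[0, 0, 0.03, 0], [0, 0, 0, 0], [0, 0, 0, 0]]])

```text
clock: 53.75
ee_pos: [0.6268, -0.0001, -0.0109]
tcp_rot: [0.687, 0.727, 0.0, 0.0]
ft_force: [0.3, -0.1, 1.0]
gripper_width: 0.365
finger_force: 59.7
```

Call:
play_rows(increments=[[[0, 0, 0, 0], [0, 0, 0, 0], [0, 0, 0, 0], [0, 0, -0.2, 0], [0, 0, -0.5, 0], [0, 0, -0.8, 0], [0, 0, -0.8, 0], [0, 0, -0.8, 0], [0, 0, -0.8, 0], [0, 0, -0.8, 0], [0, 0, -0.8, 0], [0, 0, 0, 0]]], gripper=-0.1)

```text
clock: 54.95
ee_pos: [0.6279, -0.0002, 0.1307]
tcp_rot: [0.687, 0.727, 0.002, 0.002]
ft_force: [0.3, 0.2, 0.5]
gripper_width: 0.549
finger_force: 0.0
```

Call:
play_rows(increments=[[[0, -0.5, -0.5, 0], [0, -1, 0, 0], [0, -1, 0, 0], [0, -1, 0, 0], [0, -1, 0, 0], [0, -1, 0, 0], [0, 0, 0, 0], [0, 0, 0, 0]]])

```text
clock: 55.75
ee_pos: [0.4895, -0.0079, 0.1392]
tcp_rot: [0.687, 0.727, 0.0, 0.0]
ft_force: [1.1, -0.6, 0.5]
gripper_width: 0.555
finger_force: 0.0
```

```bash
python3 - <<'E'
from h import *
need(0,0,0)
T=snap("top","t.png");S=snap("side","s.png")
z=lambda a:cv2.resize(a,(396,297),interpolation=cv2.INTER_CUBIC)
im=np.vstack([np.hstack([z(T[195:297,90:226]),z(S[320:440,210:370])]),np.hstack([z(S[135:310,230:463]),z(T[170:320,220:420])])])
cv2.imwrite("pics/final.png",im[:,:,::-1])
for n in("pencil","spoon"):print(n,rect("top",n,.005))
E
```

```text
t55.8 ee [489.5  -7.9 139.2] head 3.2 w 0.55 F 0.0 spin -0.000 shift tx 1.41 ty -19.53 tz 5.57 j6 -0.12
pencil None
spoon (0.58, array([454.1, -85.9]), array([89.,  7.]), 0.0, [360.2, 268.2, 4.8, 34.2], 21)
```

View pics/final.png

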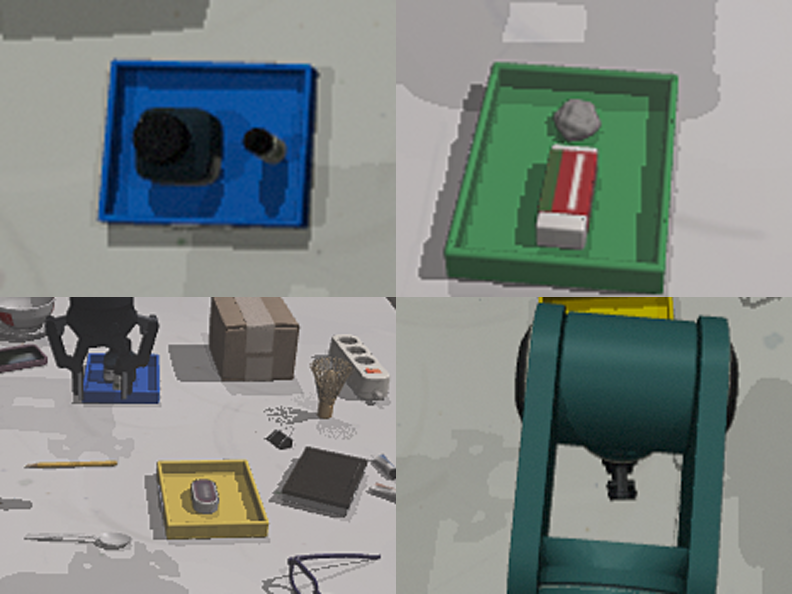

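The final picture shows both bottles upright and apart in blue, the block and lump flat in green with a gap between them, and the tin flat in yellow. The pencil and spoon look undisturbed in the side view.

```bash
python3 -c "
from station import sign_off
print(sign_off())"
```

```text
the job is handed in; nothing more can be done
None
```

I put both bottles upright in the blue tray, both erasers in the green tray and the tin in the yellow tray, left the pencil and spoon alone, and handed the job in at about 56 s on the robot's clock.

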